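# Close the bleed valve on a vacuum manifold and start the pump

## Task

Get the vacuum line ready for laminating a socket: on the manifold, close the bleed valve (the one with the straight bar handle) clockwise until you feel its soft seat take hold, then nip it up about 10 degrees more (never as much as 15) without brushing the other valves. Then press the pump box's start button all the way down for a moment, let go, and leave the other things on the bench where they are.

Things in the scene. Friction and masses are not known exactly. Their poses are not given: they have to be found in the camera images.
- bar_grip (a point): Centre of the bleed valve's handle: an upright black plastic bar 44 mm long (its x), 12 mm thick (its y), 26 mm tall, top about 105 mm above the table, on 15 mm of bare stem over a collar. It turns about the vertical through this point and stays where it is left. Clockwise from above closes it. It starts 40 to 70 degrees (0.7 to 1.2 rad) short of its seat; where exactly can only be felt.
- collar_pip (a point): Small pip on the flat steel collar (30 mm wide) under the bar, 14 mm from the valve axis; x points from axis to pip. The collar stands still while the bar turns freely, and turns clockwise with it once the seat takes hold: its turn away from bleed's x axis is the squeeze of the seat (wanted 10 degrees). Beforehand it does not tell where the seat is.
- bleed: Fixed round brass bonnet (38 mm wide, 20 mm high) of the bleed valve; origin on its axis, at its underside, 40 mm above the table. Its x axis is where the pip points while the seat is unsqueezed. Turning the bar takes about 0.03 N m up to the seat, then jumps to 0.4 N m while moving, rising 0.2 N m per 10 degrees; held still in the squeeze it pushes back with about 0.2 N m per 10 degrees.
- valve_round: A neighbour of the bleed valve, not to be touched. Origin: underside centre of its round brass bonnet (38 mm wide), 40 mm above the table. It carries a fluted round black knob 43 mm wide, top 94 mm above the table; light to turn.
- valve_cross: A neighbour of the bleed valve, not to be touched. Origin: underside centre of its round brass bonnet (38 mm wide), 40 mm above the table. It carries a four-armed black cross handle 44 mm across, top 88 mm above the table; light to turn.
- valve_cap: A neighbour of the bleed valve, not to be touched. Origin: underside centre of its round brass bonnet (38 mm wide), 40 mm above the table. It carries a small domed black cap 32 mm wide, top 92 mm above the table; light to turn.
- manifold: Fixed aluminium block 64 x 270 x 40 mm on a foot plate 130 x 300 x 4 mm, origin at the centre of its underside. The four valves stand on it at y = -93, -31, 31, 93 mm, in any order. A neighbour's knob begins 40 mm from the bar's axis: come down with fingers only a little wider apart than the bar is thick. Four low copper elbows on its +x side.
- start_top (a point): Centre of the top face of the pump's start button, a round black button 32 mm wide that stands up in a grey housing on top of a fixed grey box (100 x 90 x 50 mm). It goes down 6 mm vertically against a spring: 1.5 N to start, 5 N fully down.
- start (a joint): Travel of the start button in m: 0 up, 0.006 fully down. It springs back when let go.
- powder_mid (a point): Centre of a loose white plastic bottle, 64 mm wide, 165 mm tall (this point 80 mm up), beyond the manifold. Bystander.
- tape_mid (a point): Centre of a loose roll of black tape lying flat, 64 mm wide, 19 mm high, between the robot and the manifold. Bystander.
- cup_mid (a point): Centre of a loose paper mixing cup, 72 mm wide at the rim, 85 mm tall (this point 42 mm up), beyond the pump box. Bystander.
Things that resemble listed ones, but are neither listed nor needed, are in the scene too. What is shaped like the part that bears start_top but orange or red is not meant.

How it is judged:
By the outcome, as a careful person would: the job done as asked, in the order asked, and still so for the second after the job is handed in, with the robot touching nothing.
It also fails if it takes over 70 s, if anything falls off the work surface, if the arm or the gripper's body presses on something with over 40 N, if the wrist force passes 120 N, or if a joint passes its speed limit or range.

## Robot

A 6-joint arm with a two-finger parallel gripper is mounted at the origin on the work surface. World frame = base frame: x ahead of the robot, y to its left, z up, the work surface at z = 0. Lengths are in m, angles in rad, forces in N, time in s.
With the tool pointing down it reaches from about 0.225 to 0.875 m from the base axis. Payload 3.4 kg.
Tool frame: the origin (TCP) lies between the finger pads; the fingertips stand 17 mm ahead of it and the grasp point (between the pads) lies 2 mm behind it; y points along the fingers, z is the direction in which the jaws open and shut, and the axes are right-handed (so a half turn about y gives the same grasp; the last joint's range is limited). The gripper opens to 85 mm and grips with 20 to 120 N. Pads are 22 mm wide; open, the fingers measure 114 mm over their backs; the gripper's body (76 mm by 85 mm) begins 54 mm behind the grasp point. The pads swing forward as they close: fully open they stand 13 mm farther back than shut.
Start: joints at [1.047, 0.276, 1.505, -0, 1.361, -0.121], TCP at [0.225, 0.529, 0.248] pointing down, gripper open.
Joint ranges: [-2.89, 2.89], [-0.75, 2.08], [0.22, 2.7], [-1.18, 4.32], [0.11, 2.71], [-2.7, 2.7]. Speed limits (rad/s): [2.57, 2.57, 3.14, 3.14, 3.14, 3.14].

## Interface

Orientations are given as a unit quaternion [w, x, y, z].
In Python, from rig import manip, get_image, camera_model, sign_off, spot_in, silhouettes, spot_point gives the robot as it stands.
- The arm moves only by the tool jog_arm, never from a script. Its argument "targets" is a list of rows, each a list of 3 entries, a list of its own where there are three numbers: the finger opening in m, from 0 to 0.0854, then the shift along the world's x, y, z in m, then the turn about the world's z in rad. In form: [[claw, [x, y, z], spin], ...]. A call has 1 to 10 rows; each row shifts and turns the commanded pose from where the row before left it; what a row does not reach is not made up. A row lasts 1/8 s, in which the tool goes at most 62.5 mm and 10.7 degrees, less where a joint would pass 70% of its speed; a pose out of reach is approached as far as the arm can. A call with a gripper value outside its range is refused whole. The fingers move at their own pace and stop on an object; "force" is the grip in N (left out, the last holds). Time passes only in rows, so rows that do not move let the fingers close. It gives the time, the measured TCP pose, the force and the opening at its end, in the units of the state.
- manip.get_state(): the state, without advancing time (a new reading comes with each control period).
- get_image(name): name is "scene" or "top"; returns (picture, depth): 400x640x3 uint8, red, green, blue; 400x640 float32, m along the optical axis (not along the pixel's ray), 0 where there is no reading.
- camera_model(name): a dict with "mtx" (3x3 intrinsics, pixels), "world_from_camera" (4x4, takes a point from camera to world coordinates). Camera axes: x right, y up, looking along -z (the intrinsics and any distortion apply to the point x, -y, -z); pixel columns grow to the right and rows downward; lengths in m; the calibration is good to about 2 mm. A picture is of the moment at which its call begins. camera_model takes no time and is no camera call.
- sign_off(): hands the job in, once; it reports no verdict.
Trained networks look in the newest picture that a camera, given by its name, has taken for a name from the list of things; names that differ only in an ending like _2 or _b are one class to them, and where a whole thing is asked for, a point or a joint stands for the part that bears it (a point fixed in the world has none). Each returns a list of dicts, best first, with "score" (0 to 1); they miss things now and then, are a little off and sometimes report something else, mostly with a low value. They report only what shows in the picture. A call takes as long as a camera call. They do not tell look-alikes from the thing itself.
- spot_in(name, camera): "position" ([column, row] in pixels, amid what is visible of it).
- silhouettes(name, camera): "mask" (400x640 bool, what is visible of it) and "position" ([column, row] in pixels, amid what is visible of it).
- spot_point(name, camera): "position" ([column, row] in pixels: a listed point, or the origin of a listed thing).
The state is a dict: "clock": time; "qpos": joint angles; "qd": joint speeds; "effort": joint torques, N m; "position": TCP position; "ee_rot": TCP orientation; "contact_force": force on the tool from outside, world axes, zero at the start; "moment": the same for the moment, N m; "width": finger opening in m.
Only numpy, scipy, OpenCV 4.12 (cv2) and the standard library are available. Lean on these libraries where they do the work, as an engineer would, in place of code of your own. Each camera call takes 0.05 s, during which the arm holds its last target.

## Working session

There is one attempt and no reset: what is moved stays moved. The work goes in short steps, Python scripts to look and compute and a tool call to move; the robot and the scene stay as the last step left them, time stands still between calls to the robot, and variables do not carry over. Pictures are saved under pics/ and viewed, and the job is handed in when it is done.

Besides the shell and the picture viewer there is one more tool, called after ">>>" as name([rows], argument=value, ...), one row to a line, values as JSON. jog_arm: Moves the arm, as the interface text tells. Its arguments: {"type":"object","properties":{"targets":{"type":"array","items":{"type":"array"}},"force":{"type":"number"}},"required":["targets"]}

```bash
mkdir -p pics; ls
cat > h.py <<'E'
import numpy as np, cv2
from rig import manip,get_image,camera_model,sign_off,spot_in,silhouettes,spot_point
def save(img,n): cv2.imwrite('pics/'+n,cv2.cvtColor(img,cv2.COLOR_RGB2BGR))
def pt(cam,px,z=None,depth=None):
    m=camera_model(cam);K=np.array(m['mtx']);T=np.array(m['world_from_camera'])
    d=np.array([(px[0]-K[0,2])/K[0,0],-(px[1]-K[1,2])/K[1,1],-1.])
    o=T[:3,3];r=T[:3,:3]@d
    if z is not None: return o+r*(z-o[2])/r[2]
    return o+r*depth
def proj(cam,p):
    m=camera_model(cam);K=np.array(m['mtx']);T=np.linalg.inv(np.array(m['world_from_camera']))
    c=T[:3,:3]@np.array(p)+T[:3,3]
    return K[0,0]*c[0]/-c[2]+K[0,2],K[1,1]*-c[1]/-c[2]+K[1,2]
def cloud(cam,dep):
    v,u=np.mgrid[:400,:640]
    m=camera_model(cam);K=np.array(m['mtx']);T=np.array(m['world_from_camera'])
    d=np.stack([(u-K[0,2])/K[0,0],-(v-K[1,2])/K[1,1],-np.ones_like(u,float)],-1)*dep[...,None]
    return d@T[:3,:3].T+T[:3,3]
E
python3 - <<'E'
from h import *
for c in ['scene','top']:
    i,d=get_image(c); save(i,c+'0.png'); m=camera_model(c); print(c,m)
    for n in ['bar_grip','collar_pip','bleed','valve_round','valve_cross','valve_cap','manifold','start_top','powder_mid','tape_mid','cup_mid']:
        print(n,[(np.round(r['position'],1),round(r['score'],2)) for r in spot_point(n,c)[:3]])
s=manip.get_state();print(s)
E
```

```text
pics
scene {'mtx': array([[383.09913898,   0.        , 322.8965837 ],
       [  0.        , 383.09913898, 200.92337641],
       [  0.        ,   0.        ,   1.        ]]), 'world_from_camera': array([[-0.38613165, -0.66719005,  0.63699277,  1.12211422],
       [ 0.92241241, -0.28496049,  0.26067772,  0.10904122],
       [ 0.00759619,  0.68822595,  0.72545664,  0.66167222],
       [ 0.        ,  0.        ,  0.        ,  1.        ]])}
bar_grip [(array([423.7, 207.9]), 0.74)]
collar_pip [(array([409.5, 216.1]), 0.96)]
bleed [(array([424., 204.]), 0.61)]
valve_round [(array([389.9, 209.9]), 0.69), (array([472.3, 237.9]), 0.58)]
valve_cross [(array([474.5, 236.1]), 0.73)]
valve_cap [(array([444.5, 228.2]), 0.87)]
manifold [(array([426.8, 236.7]), 0.93)]
start_top [(array([223.7, 119.7]), 0.6), (array([320.3, 171.8]), 0.58), (array([271.7, 145.9]), 0.46)]
powder_mid [(array([343.2, 270.1]), 0.74)]
tape_mid [(array([380. , 166.2]), 0.69), (array([271.4, 147.9]), 0.53)]
cup_mid [(array([207.4, 213.5]), 0.74)]
top {'mtx': array([[403.84065932,   0.        , 321.5482163 ],
       [  0.    
[... 824 characters left out ...]
]), 0.68)]
cup_mid [(array([395.7, 155.4]), 0.96)]
{'clock': 1.2, 'qpos': array([ 1.04697473e+00,  2.75907186e-01,  1.50489678e+00, -5.67521503e-06,
        1.36071476e+00, -1.20989907e-01]), 'qd': array([ 0.0002449 ,  0.00024492, -0.0001448 ,  0.00033733, -0.00027369,
        0.00082501]), 'effort': array([ 9.23893749e-04, -4.16671443e+01, -2.46094519e+01,  8.36390609e-05,
        2.41895232e-04,  2.70661275e-05]), 'position': array([0.22543   , 0.52899797, 0.24832519]), 'ee_rot': array([ 0.69283638, -0.69278805,  0.14145093, -0.14147122]), 'contact_force': array([ 0.15823984, -0.77614516,  0.40850524]), 'moment': array([ 0.00025244, -0.0335822 ,  0.00742012]), 'width': 0.08544869047641995}
```

View images.

Run:
```python
import cv2
for c,(x,y,w,h) in {'scene':(180,90,330,200),'top':(160,120,330,170)}.items():
    i=cv2.imread(f'pics/{c}0.png')[y:y+h,x:x+w]
    cv2.imwrite(f'pics/{c}0z.png',cv2.resize(i,None,fx=2.4,fy=2.4,interpolation=cv2.INTER_CUBIC))
```

```text
(no output)
```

View pics/scene0z.png

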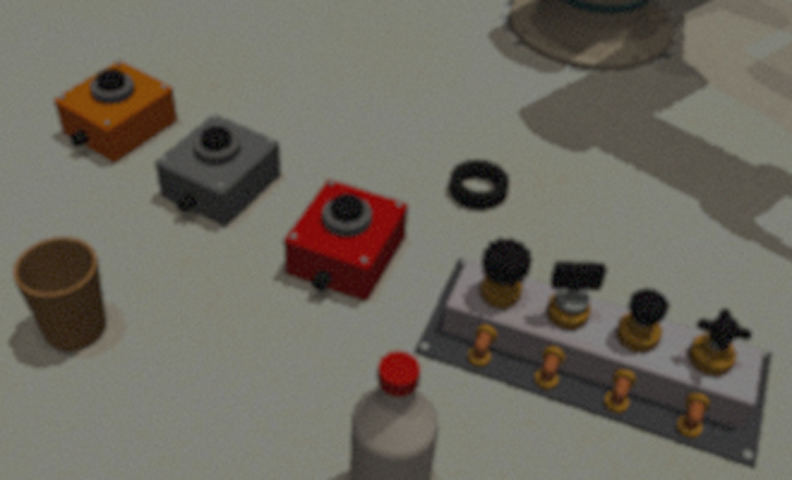

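View pics/top0z.png

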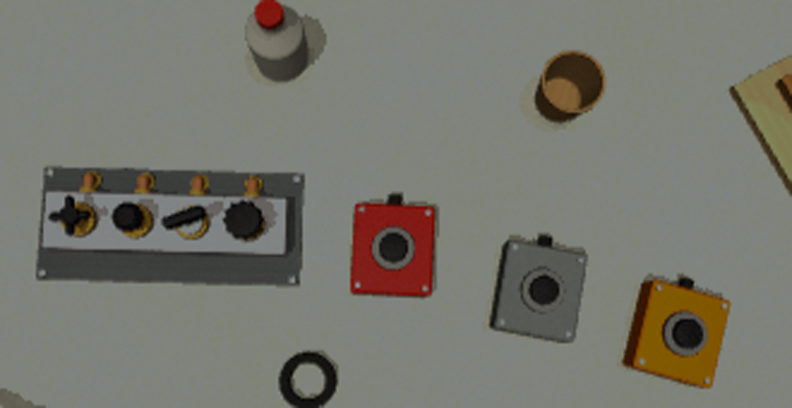

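View pics/scene0.png

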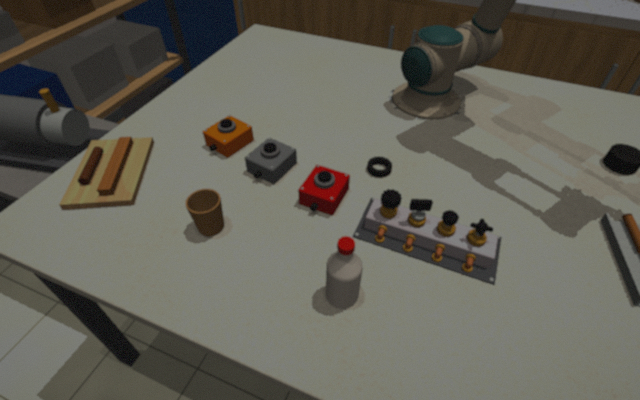

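View pics/top0.png

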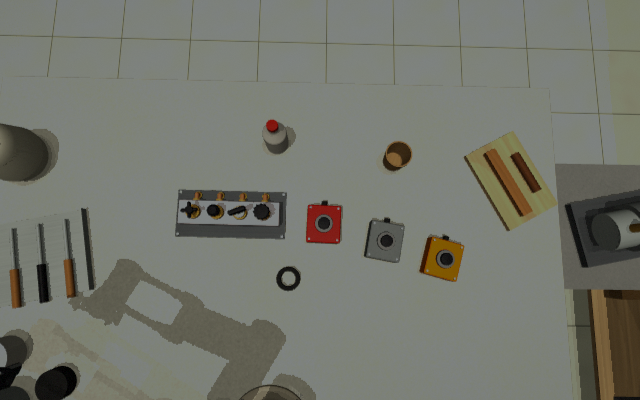

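Run:
```python
from h import *
import numpy as np
for c in ['top','scene']:
    i,d=get_image(c); P=cloud(c,d); save(i,c+'1.png')
    m=silhouettes('bar_grip',c)
    if m:
        M=m[0]['mask']; Q=P[M&(d>0)]; print(c,m[0]['score'],M.sum(),Q.mean(0),Q.min(0),Q.max(0))
        for t in (.09,.097):
            q=Q[(Q[:,2]>t)&(Q[:,2]<.112)]
            if len(q)>5:
                r=cv2.minAreaRect((q[:,:2]*1000).astype(np.float32)); print(t,len(q),r)
    # top of valves
    q=(P[...,2]>.06)&(P[...,2]<.12)&(P[...,0]>.3)&(P[...,0]<.5)&(P[...,1]>0)&(P[...,1]<.3)
    n,l,s,ce=cv2.connectedComponentsWithStats((q).astype(np.uint8))
    for k in range(1,n):
        if s[k,4]>15:
            p=P[l==k]; print(ce[k],s[k,4],p.mean(0).round(4),p.max(0).round(4),p.min(0).round(4))
    # manifold top
    q=P[(abs(P[...,2]-.040)<.004)&(P[...,0]>.3)&(P[...,0]<.5)&(P[...,1]>-.05)&(P[...,1]<.33)]
    print('man',len(q),q[:,2].mean(),cv2.minAreaRect((q[:,:2]*1000).astype(np.float32)))
g=[pt('top',p,z) for p,z in [((234.2,212.7),.1),((241.3,207.8),.066),((241.6,210.1),.04),((261.2,210.9),.04),((188.9,209.1),.04),((217.3,210.5),.04)]]
print(np.round(g,4))
g=[pt('scene',p,z) for p,z in [((423.7,207.9),.092),((409.5,216.1),.066),((424,204),.04),((389.9,209.9),.04),((474.5,236.1),.04),((444.5,228.2),.04)]]
print(np.round(g,4))
```

```text
top 0.52 117 [0.54824579 0.09339212 0.09513297] [0.5363705  0.06987955 0.03704204] [0.56408326 0.12306261 0.10879545]
0.09 93 ((548.658447265625, 91.35165405273438), (12.480198860168457, 43.561336517333984), 21.753997802734375)
0.097 86 ((548.751220703125, 91.39042663574219), (12.234659194946289, 43.53655242919922), 21.983917236328125)
man 0 nan ((0.0, 0.0), (0.0, 0.0), 0.0)
scene 0.72 262 [0.55607016 0.09077686 0.09315094] [0.54249654 0.06892874 0.06460925] [0.56472678 0.11108714 0.10668208]
0.09 167 ((554.067626953125, 89.85757446289062), (11.042876243591309, 42.45975875854492), 21.74605941772461)
0.097 113 ((554.1798095703125, 89.57632446289062), (11.042876243591309, 41.85415267944336), 21.74605941772461)
man 0 nan ((0.0, 0.0), (0.0, 0.0), 0.0)
[[0.5419 0.095  0.1   ]
 [0.5588 0.0836 0.066 ]
 [0.5558 0.0871 0.04  ]
 [0.5544 0.0347 0.04  ]
 [0.5562 0.2274 0.04  ]
 [0.5537 0.1518 0.04  ]]
[[0.5598 0.0992 0.092 ]
 [0.5686 0.0766 0.066 ]
 [0.4966 0.0963 0.04  ]
 [0.5436 0.0312 0.04  ]
 [0.5456 0.2123 0.04  ]
 [0.5487 0.1512 0.04  ]]<stdin>:20: RuntimeWarning: Mean of empty slice.
  ret = ret.dtype.type(ret / rcount)
```

Run:
```python
from h import *
for c in ['top','scene']:
    i,d=get_image(c); P=cloud(c,d)
    R=(P[...,0]>.45)&(P[...,0]<.65)&(P[...,1]>-.06)&(P[...,1]<.30)
    q=(P[...,2]>.074)&(P[...,2]<.12)&R
    n,l,s,ce=cv2.connectedComponentsWithStats((q).astype(np.uint8))
    for k in range(1,n):
        if s[k,4]>15:
            p=P[l==k]; z=p[:,2].max(); t=p[p[:,2]>np.percentile(p[:,2],97)-.006]; 
            print(ce[k].round(1),s[k,4],p.mean(0).round(4),p.max(0).round(4),p.min(0).round(4),'TOP',[np.round(a,1) for a in cv2.minAreaRect((t[:,:2]*1000).astype(np.float32))])
    q=P[(abs(P[...,2]-.040)<.005)&R]
    print('man',len(q),q[:,2].mean(),cv2.minAreaRect((q[:,:2]*1000).astype(np.float32)))
    q=P[(abs(P[...,2]-.004)<.004)&R]
    m=silhouettes('manifold',c)[0]['mask']; q=P[m]
    q=q[q[:,2]<.045]; print('foot',len(q),cv2.minAreaRect((q[:,:2]*1000).astype(np.float32)))
    # grey box
    R2=(P[...,2]>.045)&(P[...,2]<.1)&(P[...,0]>.3)&(P[...,0]<.65)&(P[...,1]<-.03)&(P[...,1]>-.6)
    n,l,s,ce=cv2.connectedComponentsWithStats((R2).astype(np.uint8))
    for k in range(1,n):
        if s[k,4]>60:
            p=P[l==k]; b=p[abs(p[:,2]-.05)<.004]; h=p[p[:,2]>.058]
            print('box',ce[k].round(),i[int(ce[k][1])-8,int(ce[k][0])-12],p.mean(0).round(4),p[:,2].max(),[np.round(a,1) for a in cv2.minAreaRect((b[:,:2]*1000).astype(np.float32))],[np.round(a,1) for a in cv2.minAreaRect((h[:,:2]*1000).astype(np.float32))], np.percentile(h[:,2],[5,50,95]).round(4))
```

```text
[188.6 209.6] 123 [0.5496 0.2141 0.0859] [0.5702 0.2371 0.0932] [0.5283 0.1931 0.0747] TOP [array([549.7, 215. ]), array([30.3, 31.8]), np.float64(48.7)]
[261.  211.3] 204 [0.5473 0.0284 0.0935] [0.5685 0.0489 0.0986] [0.5278 0.0082 0.0758] TOP [array([547.7,  28.9]), array([39.8, 39.1]), np.float64(76.5)]
[212.7 210. ] 130 [0.549  0.1519 0.0899] [0.5652 0.168  0.0966] [0.5337 0.1374 0.0785] TOP [array([547.6, 153.5]), array([27.8, 25.3]), np.float64(2.4)]
[236.1 210.4] 107 [0.5477 0.0901 0.101 ] [0.5593 0.1122 0.1095] [0.5363 0.0703 0.0805] TOP [array([548.8,  91.4]), array([11.8, 42.8]), np.float64(23.5)]
man 1557 0.04020036529371605 ((550.8901977539062, 122.5687026977539), (270.390869140625, 68.54365539550781), 89.67825317382812)
foot 4319 ((548.21240234375, 123.20614624023438), (305.6227722167969, 133.15615844726562), 89.38575744628906)
box [323. 224.] [128  25  20] [ 0.5214 -0.1319  0.0536] 0.07691376340367895 [array([ 522.4, -132. ]), array([ 89.6, 100.2]), np.float64(88.2)] [array([ 521.4, -132.3]), array([45. , 44.8]), np.float64(0.5)] [0.06   0.0651 0.074 ]
box [385. 241.] [
[... 1280 characters left out ...]
13070678711)
box [227. 129.] [128 130 119] [ 0.4456 -0.4463  0.0534] 0.07413197663599658 [array([ 437.2, -452.8]), array([91.8, 99.6]), np.float64(74.6)] [array([ 441.3, -449.5]), array([41.2, 45.4]), np.float64(42.4)] [0.0593 0.0648 0.0728]
box [270. 154.] [124 125 112] [ 0.4904 -0.293   0.0533] 0.0753010976707078 [array([ 482.6, -296.5]), array([ 90.8, 102.6]), np.float64(79.8)] [array([ 486., -295.]), array([40.2, 46.8]), np.float64(31.0)] [0.059  0.0643 0.0728]
box [324. 183.] [130  13   7] [ 0.5338 -0.1304  0.0532] 0.07516538284212293 [array([ 526.3, -132.9]), array([ 89.6, 102.5]), np.float64(87.7)] [array([ 528.4, -131.6]), array([41. , 46.1]), np.float64(23.8)] [0.0592 0.064  0.0729]
```

Run:
```python
from h import *
from scipy.spatial.transform import Rotation as R
s=manip.get_state();w,x,y,z=s['ee_rot'];M=R.from_quat([x,y,z,w]).as_matrix();print(M.round(3),s['clock'])
print(np.degrees(np.arctan2(M[1,2],M[0,2])))
out=[]
for c,z in(('scene',4),('top',4)):
    i=cv2.imread(f'pics/{c}1.png'); u,v=(420,210) if c=='scene' else (238,211)
    out.append(cv2.resize(i[v-18:v+18,u-24:u+24],None,fx=8,fy=8,interpolation=cv2.INTER_CUBIC))
cv2.imwrite('pics/bz.png',cv2.convertScaleAbs(np.hstack(out),alpha=1.6))
```

```text
[[ 0.92   0.     0.392]
 [-0.392  0.     0.92 ]
 [ 0.    -1.     0.   ]] 1.6
66.9217708351069
```

View pics/bz.png

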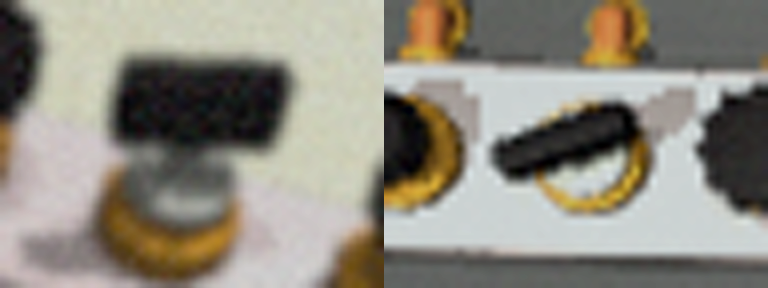

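>>> jog_arm([
  [0.024,[0.0325,-0.0438,-0.006],-0.079],
  [0.024,[0.0325,-0.0438,-0.006],-0.079],
  [0.024,[0.0325,-0.0438,-0.006],-0.079],
  [0.024,[0.0325,-0.0438,-0.006],-0.079],
  [0.024,[0.0325,-0.0438,-0.006],-0.079],
  [0.024,[0.0325,-0.0438,-0.006],-0.079],
  [0.024,[0.0325,-0.0438,-0.006],-0.079],
  [0.024,[0.0325,-0.0438,-0.006],-0.079],
  [0.024,[0.0325,-0.0438,-0.006],-0.079],
  [0.024,[0.0325,-0.0438,-0.006],-0.079],
], force=30)

```text
clock: 2.85
position: [0.5515, 0.0895, 0.1883]
ee_rot: [0.585, -0.584, 0.398, -0.398]
contact_force: [0.5, 0.5, -0.8]
width: 0.024
```

```bash
cat >> h.py <<'E'
from scipy.spatial.transform import Rotation as Ro
def st():
    s=manip.get_state();w,x,y,z=s['ee_rot'];M=Ro.from_quat([x,y,z,w]).as_matrix()
    print('t',round(s['clock'],2),'p',s['position'].round(4),'yaw',np.degrees(np.arctan2(M[1,2],M[0,2])).round(2),'F',s['contact_force'].round(2),'M',s['moment'].round(3),'w',round(s['width'],4),'q6',s['qpos'][5].round(3)); return s
E
python3 - <<'E'
from h import *
st()
for c in('scene','top'):
    i,d=get_image(c);save(i,c+'2.png');u,v=(420,200) if c=='scene' else (238,211)
    cv2.imwrite(f'pics/{c}2z.png',cv2.convertScaleAbs(cv2.resize(cv2.imread(f'pics/{c}2.png')[v-50:v+50,u-60:u+60],None,fx=5,fy=5,interpolation=cv2.INTER_CUBIC),alpha=1.5))
E
```

```text
t 2.85 p [0.5515 0.0895 0.1883] yaw 21.49 F [ 0.5   0.48 -0.82] M [ 0.001  0.049 -0.001] w 0.024 q6 -0.339
```

View pics/scene2z.png

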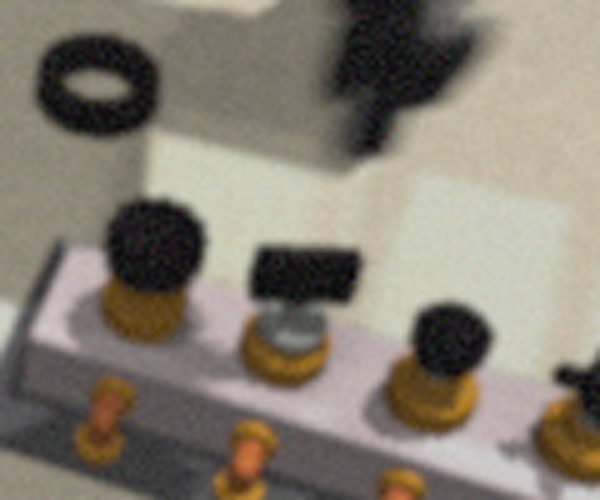

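View pics/top2z.png

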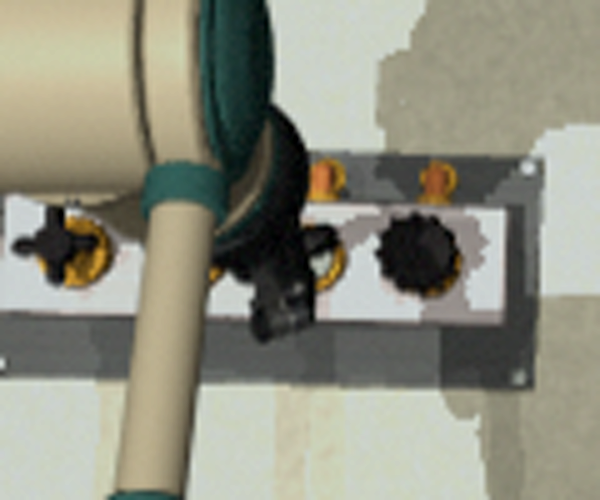

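Run:
```python
from h import *
s=st();print(s['qpos'],s['qd'].round(3))
i,d=get_image('scene');save(i,'s3.png')
for n,p in (('tip',s['position']-[0,0,.017]),('tcp',s['position'])):print(n,proj('scene',p))
cv2.imwrite(f'pics/s3z.png',cv2.convertScaleAbs(cv2.resize(i[140:240,360:480,::-1],None,fx=5,fy=5,interpolation=cv2.INTER_CUBIC),alpha=1.5))
```

```text
t 2.95 p [0.5538 0.0866 0.1876] yaw 21.33 F [-0.46  0.59  0.46] M [ 0.007 -0.04  -0.003] w 0.0242 q6 -0.339
[ 0.03249832  0.29406389  1.63540103 -0.00259969  1.21019574 -0.33892422] [ 0.062 -0.032  0.043  0.07   0.052  0.003]
tip (np.float64(426.0706384644542), np.float64(175.7295236981331))
tcp (np.float64(427.927735259021), np.float64(168.99607613564734))
```

View pics/s3z.png

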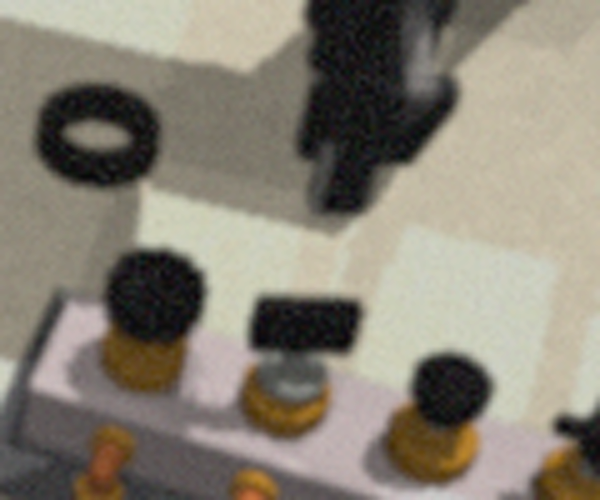

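>>> jog_arm([
  [0.024,[0,0,-0.02],0],
  [0.024,[0,0,-0.02],0],
  [0.024,[0,0,-0.015],0],
  [0.024,[0,0,0],0],
  [0.024,[0,0,0],0],
])

```text
clock: 3.62
position: [0.5507, 0.0915, 0.134]
ee_rot: [0.585, -0.585, 0.397, -0.397]
contact_force: [0.0, 0.5, -0.4]
width: 0.024
```

Run:
```python
from h import *
s=st()
i,d=get_image('scene');save(i,'s4.png')
P=cloud('scene',d)
print(proj('scene',s['position']-[0,0,.017]))
j,d=get_image('top')
a=cv2.resize(i[150:250,370:470,::-1],None,fx=4,fy=4,interpolation=cv2.INTER_CUBIC)
b=cv2.resize(j[160:260,188:288,::-1],None,fx=4,fy=4,interpolation=cv2.INTER_CUBIC)
cv2.imwrite(f'pics/s4z.png',cv2.convertScaleAbs(np.hstack([a,b]),alpha=1.8))
```

```text
t 3.62 p [0.5507 0.0915 0.134 ] yaw 21.69 F [ 0.02  0.54 -0.35] M [-0.011 -0.037 -0.022] w 0.024 q6 -0.339
(np.float64(423.3548197154539), np.float64(195.23394563346292))
```

View pics/s4z.png

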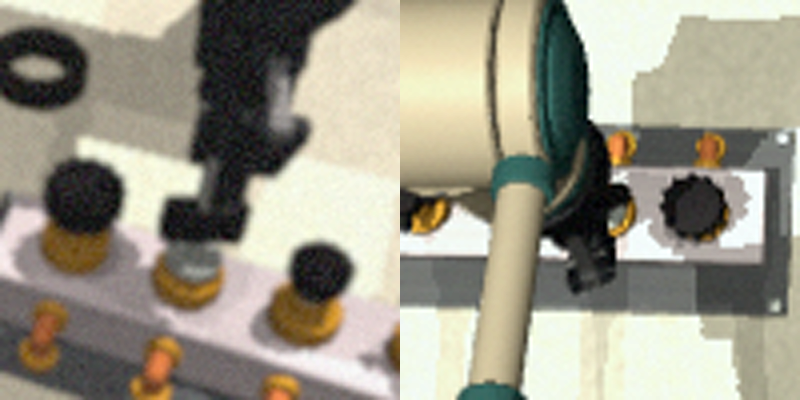

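>>> jog_arm([
  [0.024,[0,-0.001,-0.011],0],
  [0.024,[0,0,-0.01],0],
  [0.024,[0,0,0],0],
])

```text
clock: 4.1
position: [0.5494, 0.0899, 0.111]
ee_rot: [-0.584, 0.586, -0.398, 0.396]
contact_force: [-0.3, 0.0, -0.0]
width: 0.0242
```

Run:
```python
from h import *
s=st()
print(proj('scene',[.5505,.0907,.092]))
```

```text
t 4.1 p [0.5494 0.0899 0.111 ] yaw 21.65 F [-0.29  0.03 -0.  ] M [ 0.036 -0.016 -0.031] w 0.0242 q6 -0.341
(np.float64(420.5966853080566), np.float64(203.59830604058388))
```

>>> jog_arm([
  [0.024,[0.0005,0,-0.009],0],
  [0.024,[0,0,-0.009],0],
  [0.024,[0,0,0],0],
  [0.016,[0,0,0],0],
  [0.012,[0,0,0],0],
  [0.008,[0,0,0],0],
], force=30)

```text
clock: 4.85
position: [0.5519, 0.0903, 0.0948]
ee_rot: [0.586, -0.584, 0.397, -0.398]
contact_force: [2.0, 1.0, -1.1]
width: 0.0115
```

Run:
```python
from h import *
s=st()
```

```text
t 4.85 p [0.5519 0.0903 0.0948] yaw 21.65 F [ 1.99  1.04 -1.1 ] M [ 0.222 -0.354 -0.018] w 0.0115 q6 -0.341
```

>>> jog_arm([
  [0.0,[0.001,0,-0.001],0],
  [0.0,[0,0,0],0],
  [0.0,[0,0,0],0],
], force=100)

```text
clock: 5.22
position: [0.552, 0.0902, 0.0948]
ee_rot: [0.585, -0.585, 0.397, -0.397]
contact_force: [-1.0, 1.9, 7.1]
width: 0.0102
```

Run:
```python
from h import *
s=st()
```

```text
t 5.22 p [0.552  0.0902 0.0948] yaw 21.65 F [-1.    1.94  7.08] M [0.207 0.21  0.016] w 0.0102 q6 -0.341
```

>>> jog_arm([
  [0.0,[0,0,0.001],-0.1],
  [0.0,[0,0,0],-0.1],
  [0.0,[0,0,0],-0.1],
  [0.0,[0,0,0],-0.1],
  [0.0,[0,0,0],-0.1],
  [0.0,[0,0,0],-0.1],
  [0,[0,0,0],0],
  [0,[0,0,0],0],
])

```text
clock: 6.22
position: [0.5513, 0.0902, 0.0949]
ee_rot: [0.442, -0.442, 0.552, -0.552]
contact_force: [-2.3, 1.0, 6.2]
width: 0.0105
```

Run:
```python
from h import *
s=st()
i,d=get_image('scene')
a=cv2.resize(i[150:250,370:470,::-1],None,fx=6,fy=6,interpolation=cv2.INTER_CUBIC)
cv2.imwrite(f'pics/s5z.png',cv2.convertScaleAbs(a,alpha=1.8))
```

```text
t 6.22 p [0.5513 0.0902 0.0949] yaw -12.62 F [-2.33  1.02  6.16] M [ 0.238  0.305 -0.032] w 0.0105 q6 0.257
```

View pics/s5z.png

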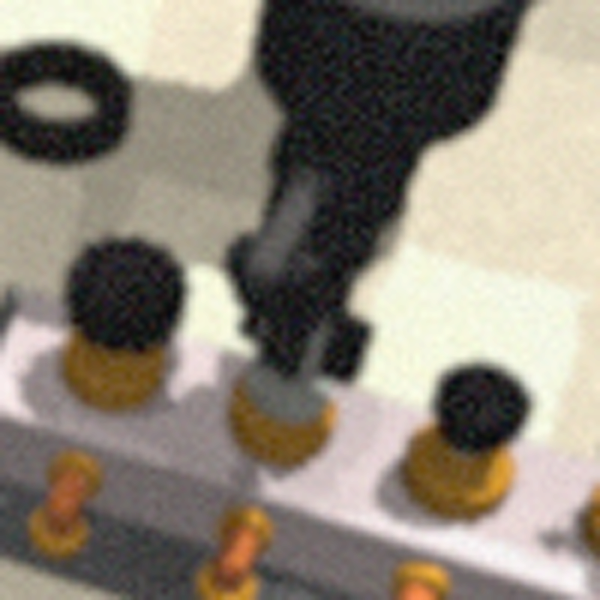

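>>> jog_arm([
  [0.0,[0,0,0],-0.035],
  [0.0,[0,0,0],-0.035],
])

```text
clock: 6.52
position: [0.5512, 0.0902, 0.0949]
ee_rot: [0.422, -0.422, 0.568, -0.567]
contact_force: [-2.5, 2.2, 6.0]
width: 0.0103
```

Run:
```python
from h import *
s=st()
```

```text
t 6.53 p [0.5512 0.0902 0.0949] yaw -16.69 F [-2.5   2.24  5.99] M [0.253 0.404 0.038] w 0.0103 q6 0.328
```

>>> jog_arm([
  [0.0,[0,0,0],-0.035],
  [0.0,[0,0,0],-0.035],
])

```text
clock: 6.78
position: [0.5511, 0.0903, 0.0949]
ee_rot: [0.402, -0.402, 0.582, -0.581]
contact_force: [-2.8, 1.4, 6.4]
width: 0.0104
```

Run:
```python
from h import *
s=st()
```

```text
t 6.78 p [0.5511 0.0903 0.0949] yaw -20.69 F [-2.8   1.41  6.37] M [0.26  0.447 0.06 ] w 0.0104 q6 0.398
```

>>> jog_arm([
  [0.0,[0,0,0],-0.035],
  [0.0,[0,0,0],-0.035],
])

```text
clock: 7.02
position: [0.551, 0.0903, 0.0949]
ee_rot: [0.381, -0.382, 0.596, -0.595]
contact_force: [-2.6, 1.6, 6.7]
width: 0.0104
```

```bash
python3 -c "
from h import *
st()"
```

```text
t 7.03 p [0.551  0.0903 0.0949] yaw -24.71 F [-2.59  1.64  6.71] M [ 0.308  0.455 -0.008] w 0.0104 q6 0.468
```

>>> jog_arm([
  [0.0,[0,0,0],-0.035],
  [0.0,[0,0,0],-0.035],
])

```text
clock: 7.28
position: [0.551, 0.0904, 0.0949]
ee_rot: [0.36, -0.361, 0.608, -0.608]
contact_force: [-2.4, 3.1, 6.5]
width: 0.0102
```

```bash
python3 -c "
from h import *
st()"
```

```text
t 7.28 p [0.551  0.0904 0.0949] yaw -28.64 F [-2.37  3.15  6.46] M [0.316 0.496 0.413] w 0.0102 q6 0.537
```

>>> jog_arm([
  [0.0,[0,0,0],-0.035],
])

```text
clock: 7.4
position: [0.5509, 0.0903, 0.0949]
ee_rot: [0.35, -0.351, 0.615, -0.614]
contact_force: [-2.8, 1.6, 6.6]
width: 0.0098
```

```bash
python3 -c "
from h import *
st()
i,d=get_image('scene');save(i,'s6.png');st()
get_image('scene');st()
print(spot_point('collar_pip','scene'))
a=cv2.resize(i[180:240,390:450,::-1],None,fx=9,fy=9,interpolation=cv2.INTER_CUBIC)
cv2.imwrite(f'pics/s6z.png',cv2.convertScaleAbs(a,alpha=1.8))
"
```

```text
t 7.4 p [0.5509 0.0903 0.0949] yaw -30.64 F [-2.84  1.63  6.63] M [0.385 0.459 0.455] w 0.0098 q6 0.572
t 7.45 p [0.5509 0.0904 0.0949] yaw -30.69 F [-3.14  1.9   4.92] M [0.416 0.464 0.35 ] w 0.0102 q6 0.573
t 7.5 p [0.5509 0.0904 0.0949] yaw -30.61 F [-2.46  2.27  6.61] M [0.329 0.462 0.305] w 0.0102 q6 0.572
[{'position': [412.9, 215.5], 'score': 0.7}, {'position': [390.5, 212.7], 'score': 0.42}]
```

View pics/s6z.png

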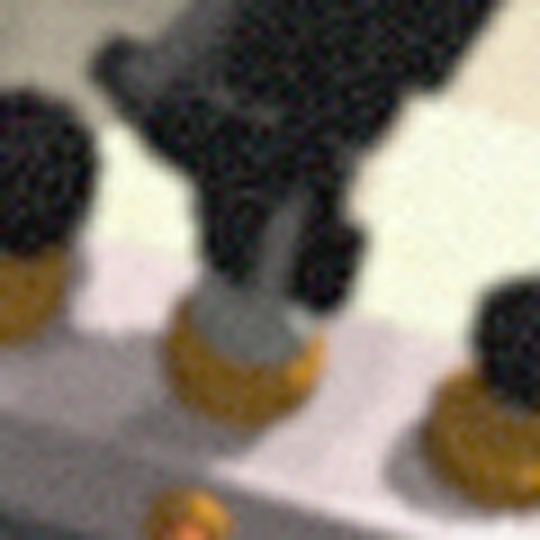

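>>> jog_arm([
  [0.0,[0,0,0],-0.035],
])

```text
clock: 7.68
position: [0.5509, 0.0904, 0.0949]
ee_rot: [0.339, -0.34, 0.621, -0.62]
contact_force: [-3.1, 2.6, 6.1]
width: 0.0103
```

```bash
python3 -c "
from h import *
st()"
```

```text
t 7.67 p [0.5509 0.0904 0.0949] yaw -32.63 F [-3.06  2.62  6.08] M [0.38  0.473 0.508] w 0.0103 q6 0.607
```

>>> jog_arm([
  [0.0,[0,0,0],-0.035],
])

```text
clock: 7.8
position: [0.5509, 0.0904, 0.0949]
ee_rot: [0.328, -0.329, 0.627, -0.626]
contact_force: [-3.2, 2.6, 6.9]
width: 0.0106
```

```bash
python3 -c "
from h import *
st()"
```

```text
t 7.8 p [0.5509 0.0904 0.0949] yaw -34.63 F [-3.17  2.55  6.92] M [0.466 0.491 0.551] w 0.0106 q6 0.642
```

>>> jog_arm([
  [0.0,[0,0,0],-0.035],
])

```text
clock: 7.92
position: [0.5508, 0.0904, 0.0949]
ee_rot: [0.317, -0.318, 0.632, -0.631]
contact_force: [-2.2, 3.0, 5.9]
width: 0.01
```

```bash
python3 -c "
from h import *
st()"
```

```text
t 7.92 p [0.5508 0.0904 0.0949] yaw -36.63 F [-2.18  2.97  5.91] M [0.419 0.513 0.597] w 0.01 q6 0.677
```

>>> jog_arm([
  [0.0,[0,0,0],0],
  [0.015,[0,0,0],0],
  [0.022,[0,0,0],0],
  [0.024,[0,0,0],0],
  [0.024,[0,0,0.015],0],
  [0.024,[0,0,0.03],0],
  [0.024,[0,0,0.04],0],
  [0.024,[0,0,0.04],0],
], force=30)

```text
clock: 8.93
position: [0.552, 0.0899, 0.2215]
ee_rot: [-0.317, 0.316, -0.632, 0.632]
contact_force: [1.3, 0.2, -0.4]
width: 0.0237
```

```bash
python3 -c "
from h import *
st()
i,d=get_image('scene');save(i,'s7.png')
print(spot_point('collar_pip','scene'))
a=cv2.resize(i[180:240,390:450,::-1],None,fx=9,fy=9,interpolation=cv2.INTER_CUBIC)
cv2.imwrite(f'pics/s7z.png',cv2.convertScaleAbs(a,alpha=1.8))
"
```

```text
t 8.93 p [0.552  0.0899 0.2215] yaw -36.78 F [ 1.33  0.17 -0.43] M [-0.033 -0.028  0.051] w 0.0237 q6 0.679
[{'position': [412.0, 215.2], 'score': 0.62}]
```

View pics/s7z.png

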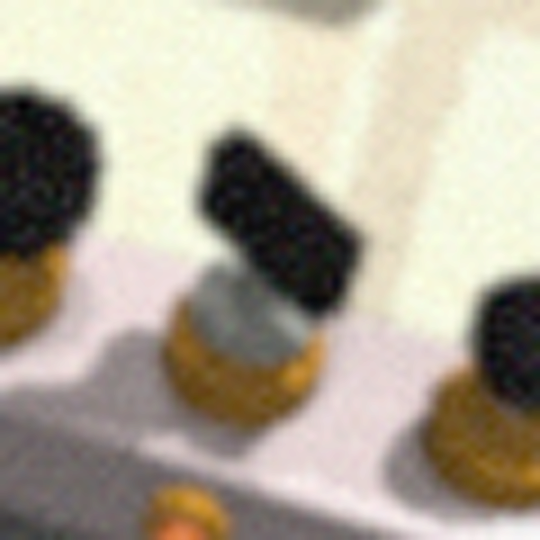

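>>> jog_arm([
  [0.0,[-0.01,-0.055,0],0],
  [0.0,[-0.01,-0.055,0],0],
  [0.0,[-0.01,-0.055,0],0],
  [0.0,[-0.01,-0.055,0],0],
  [0.0,[-0.01,-0.055,0],0],
  [0.0,[-0.01,-0.055,0],0],
  [0.0,[-0.01,-0.055,0],0],
  [0,[0,0,0],0],
])

```text
clock: 10.02
position: [0.481, -0.2989, 0.219]
ee_rot: [-0.315, 0.315, -0.633, 0.633]
contact_force: [-0.7, 0.8, 0.0]
width: -0.0
```

Run:
```python
from h import *
from scipy.optimize import minimize
st()
A=[];T=[];D=[]
for k in range(10):
    i,d=get_image('scene');A.append(i.astype(float))
    if k<4: print(spot_point('collar_pip','scene')[:1])
for k in range(6):
    i,d=get_image('top');T.append(i.astype(float));D.append(d)
    if k<3: print(spot_point('collar_pip','top')[:1])
a=np.mean(A,0);t=np.mean(T,0);np.savez('after.npz',a=a,t=t,d=np.mean(D,0))
b=np.mean([cv2.imread(f'pics/{n}.png')[...,::-1].astype(float) for n in('scene0','scene1')],0)
bt=np.mean([cv2.imread(f'pics/{n}.png')[...,::-1].astype(float) for n in('top0','top1')],0)
z=lambda im,u,v,r:cv2.resize(np.clip(im[v-r:v+r,u-r:u+r,::-1]*1.8,0,255).astype(np.uint8),(380,280 if 0 else 380),interpolation=cv2.INTER_CUBIC)
cv2.imwrite('pics/cmp_s.png',np.hstack([z(b,420,212,16),z(a,420,212,16)]))
cv2.imwrite('pics/cmp_t.png',np.hstack([z(bt,240,211,13),z(t,240,211,13)]))
P=cloud('top',D[0]);q=P[(P[...,2]>.097)&(P[...,0]>.5)&(P[...,0]<.6)&(P[...,1]>.06)&(P[...,1]<.12)]
print(cv2.minAreaRect((q[:,:2]*1000).astype(np.float32)))
u,sv,vt=np.linalg.svd(q[:,:2]-q[:,:2].mean(0));print(np.degrees(np.arctan2(vt[0,1],vt[0,0])))
```

```text
t 10.03 p [ 0.481  -0.2989  0.219 ] yaw -37.08 F [-0.73  0.85  0.03] M [ 0.007 -0.054  0.051] w -0.0 q6 -0.031
[{'position': [411.9, 215.4], 'score': 0.58}]
[{'position': [409.7, 213.6], 'score': 0.77}]
[{'position': [413.4, 214.8], 'score': 0.83}]
[{'position': [408.7, 214.4], 'score': 0.92}]
[{'position': [240.4, 208.8], 'score': 0.59}]
[{'position': [243.0, 208.3], 'score': 0.58}]
[{'position': [242.5, 208.8], 'score': 0.49}]
((548.2373046875, 90.70646667480469), (43.07554626464844, 11.963628768920898), 54.37849044799805)
-125.54327609241308
```

View pics/cmp_s.png

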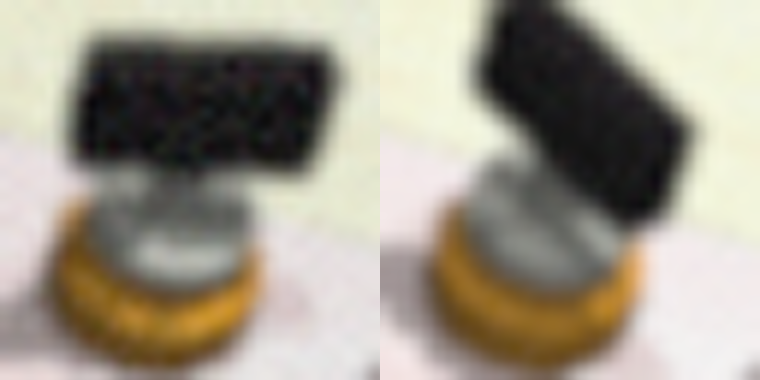

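View pics/cmp_t.png

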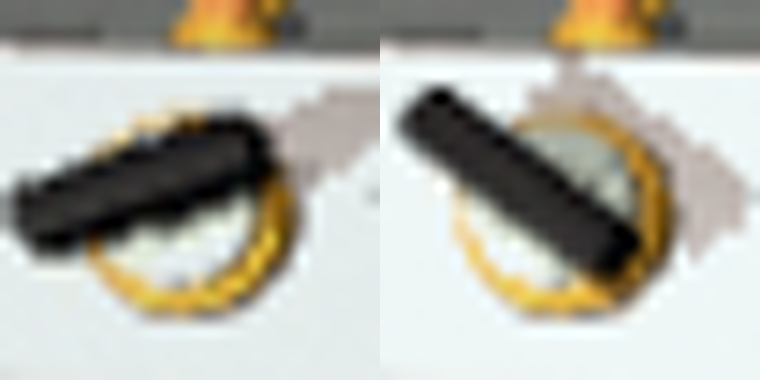

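Run:
```python
from h import *
i=cv2.imread('pics/top0.png');
j=cv2.imread('pics/scene0.png')
a=cv2.resize(i[220:260,365:405],(380,380),interpolation=cv2.INTER_CUBIC);b=cv2.resize(j[130:190,240:300],(380,380),interpolation=cv2.INTER_CUBIC)
cv2.imwrite('pics/btn.png',cv2.convertScaleAbs(np.hstack([a,b]),alpha=1.6))
# dark blob near button centre
for c,im,(u,v),r in(('top',i,(386,240),11),('scene',j,(270,149),11)):
    g=cv2.GaussianBlur(im,(3,3),0).max(2)[v-r:v+r+1,u-r:u+r+1]
    print(g[r],); m=g<45
    n,l,s,ce=cv2.connectedComponentsWithStats(m.astype(np.uint8)); 
    for k in range(1,n):
        if s[k,4]>8:
            p=ce[k]+[u-r,v-r];print(c,s[k],p,pt(c,p,.075).round(4))
for c in('top','scene'):
    _,d=get_image(c) ;P=cloud(c,d)
    q=P[(abs(P[...,0]-.482)<.05)&(abs(P[...,1]+.295)<.05)&(P[...,2]>.045)&(P[...,2]<.1)]
    print(c,len(q),np.histogram(q[:,2],np.arange(.046,.1,.003)))
```

```text
[85 70 65 82 82 52 27 26 28 27 27 27 26 24 23 22 21 37 71 86 84 87 89]
top [  6   6  12  12 106] [386.18867925 240.33018868] [ 0.479  -0.2947  0.075 ]
[78 76 76 71 56 35 19 14 17 20 20 17 19 19 17 21 35 54 69 73 72 73 77]
scene [  5   5  12  10 100] [269.53 147.48] [ 0.4929 -0.2901  0.075 ]
scene [ 3 16 15  4 25] [269.2  156.08] [ 0.5218 -0.2754  0.075 ]
top 680 (array([106, 286, 115,   9,  21,  46,  21,   8,  34,  28,   0,   0,   0,
         0,   0,   0,   0]), array([0.046, 0.049, 0.052, 0.055, 0.058, 0.061, 0.064, 0.067, 0.07 ,
       0.073, 0.076, 0.079, 0.082, 0.085, 0.088, 0.091, 0.094, 0.097]))
scene 903 (array([199, 431,  32,  17,  40,  64,  13,  15,  68,  10,   0,   0,   0,
         0,   0,   0,   0]), array([0.046, 0.049, 0.052, 0.055, 0.058, 0.061, 0.064, 0.067, 0.07 ,
       0.073, 0.076, 0.079, 0.082, 0.085, 0.088, 0.091, 0.094, 0.097]))
```

View pics/btn.png

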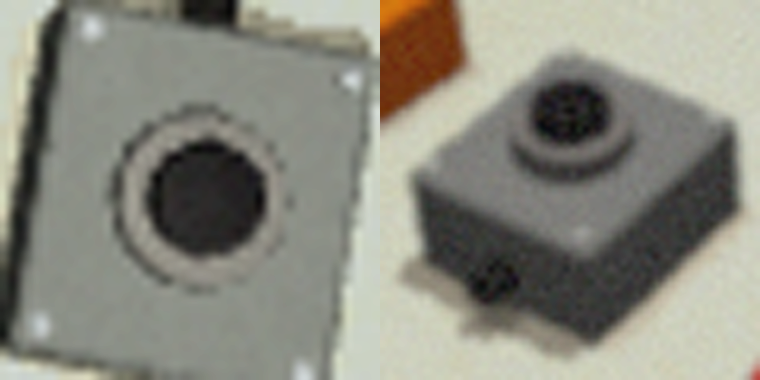

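>>> jog_arm([
  [0.0,[0,0,-0.03],0],
  [0.0,[0,0,-0.03],0],
  [0.0,[0,0,-0.03],0],
  [0.0,[0,0,-0.025],0],
  [0.0,[0,0,0],0],
  [0.0,[0,0,0],0],
])

```text
clock: 12.02
position: [0.4825, -0.2955, 0.1052]
ee_rot: [-0.317, 0.316, -0.632, 0.633]
contact_force: [0.4, -0.2, -0.7]
width: 0.0001
```

Run:
```python
from h import *
st()
i,d=get_image('scene')
cv2.imwrite('pics/p1.png',cv2.convertScaleAbs(cv2.resize(i[90:190,220:320,::-1],(600,600),interpolation=cv2.INTER_CUBIC),alpha=1.6))
```

```text
t 12.03 p [ 0.4825 -0.2955  0.1052] yaw -36.79 F [ 0.42 -0.2  -0.75] M [-0.033  0.052  0.039] w 0.0001 q6 -0.03
```

View pics/p1.png

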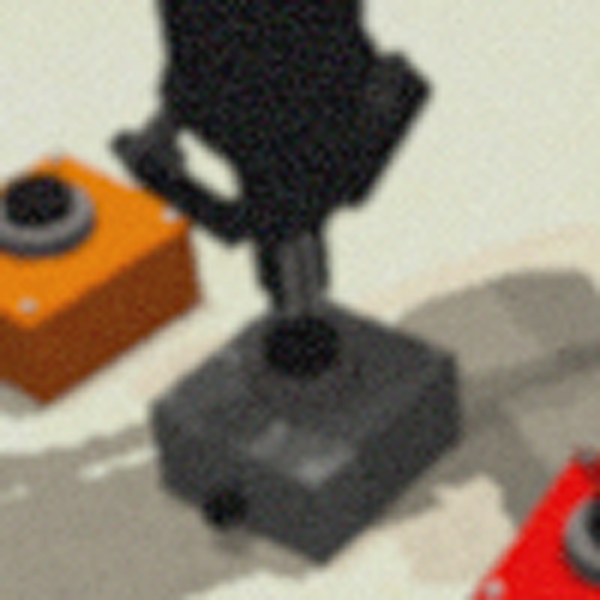

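>>> jog_arm([
  [0.0,[-0.001,0,-0.012],0],
  [0.0,[0,0,-0.005],0],
  [0.0,[0,0,0],0],
])

```text
clock: 12.45
position: [0.4807, -0.2949, 0.0872]
ee_rot: [0.317, -0.317, 0.632, -0.632]
contact_force: [-0.8, -0.7, 3.4]
width: 0.0001
```

```bash
python3 -c "
from h import *
st()"
```

```text
t 12.45 p [ 0.4807 -0.2949  0.0872] yaw -36.78 F [-0.77 -0.67  3.43] M [ 0.046  0.131 -0.041] w 0.0001 q6 -0.032
```

>>> jog_arm([
  [0.0,[0,0,-0.003],0],
  [0.0,[0,0,-0.001],0],
  [0.0,[0,0,0],0],
])

```text
clock: 12.82
position: [0.4808, -0.2949, 0.0835]
ee_rot: [0.317, -0.317, 0.632, -0.632]
contact_force: [-1.9, 0.7, 5.1]
width: 0.0
```

```bash
python3 -c "
from h import *
st()"
```

```text
t 12.82 p [ 0.4808 -0.2949  0.0835] yaw -36.78 F [-1.91  0.66  5.07] M [0.083 0.309 0.006] w 0.0 q6 -0.032
```

>>> jog_arm([
  [0.0,[0,0,-0.001],0],
  [0.0,[0,0,0],0],
])

```text
clock: 13.08
position: [0.4808, -0.295, 0.083]
ee_rot: [-0.317, 0.317, -0.632, 0.632]
contact_force: [-3.7, 1.5, 8.8]
width: -0.0002
```

```bash
python3 -c "
from h import *
st()"
```

```text
t 13.07 p [ 0.4808 -0.295   0.083 ] yaw -36.78 F [-3.67  1.48  8.79] M [ 0.214  0.461 -0.015] w -0.0002 q6 -0.032
```

>>> jog_arm([
  [0.0,[0,0,-0.001],0],
  [0.0,[0,0,0],0],
])

```text
clock: 13.32
position: [0.4808, -0.2949, 0.0829]
ee_rot: [-0.317, 0.317, -0.632, 0.632]
contact_force: [-4.1, 2.4, 13.1]
width: -0.0001
```

```bash
python3 -c "
from h import *
st()"
```

```text
t 13.32 p [ 0.4808 -0.2949  0.0829] yaw -36.77 F [-4.14  2.39 13.06] M [0.369 0.649 0.019] w -0.0001 q6 -0.032
```

Bottomed: 4 N more force for only 0.1 mm of travel. Lifting off.

>>> jog_arm([
  [0.0,[0,0,0.01],0],
  [0.0,[0,0,0.02],0],
  [0.0,[0,0,0.04],0],
  [0.0,[0,0,0.04],0],
  [0.0,[-0.04,0,0.04],0],
  [0.0,[-0.04,0,0.02],0],
  [0.0,[-0.04,0,0],0],
  [0,[0,0,0],0],
  [0,[0,0,0],0],
])

```text
clock: 14.45
position: [0.3615, -0.2953, 0.2513]
ee_rot: [-0.317, 0.316, -0.632, 0.633]
contact_force: [0.6, 0.3, -0.0]
width: 0.0001
```

Run:
```python
from h import *
st()
i,d=get_image('scene');save(i,'end.png');P=cloud('scene',d)
q=P[(abs(P[...,0]-.482)<.05)&(abs(P[...,1]+.295)<.05)&(P[...,2]>.045)&(P[...,2]<.1)]
print(np.histogram(q[:,2],np.arange(.046,.1,.003))[0])
t,d=get_image('top');save(t,'endt.png');P=cloud('top',d)
q=P[(P[...,2]>.097)&(P[...,0]>.5)&(P[...,0]<.6)&(P[...,1]>.06)&(P[...,1]<.12)]
print(cv2.minAreaRect((q[:,:2]*1000).astype(np.float32)))
for n in ['powder_mid','tape_mid','cup_mid']:
    print(n,[r['position'] for r in spot_point(n,'scene')[:1]])
```

```text
t 14.45 p [ 0.3615 -0.2953  0.2513] yaw -36.81 F [ 0.56  0.25 -0.03] M [ 0.068 -0.021 -0.07 ] w 0.0001 q6 -0.192
[192 450  26  18  34  68  12  15  72   7   0   0   0   0   0   0   0]
((548.19287109375, 90.62413024902344), (43.12834930419922, 11.965909004211426), 54.23260498046875)
powder_mid [[342.6, 273.2]]
tape_mid [[378.6, 167.9]]
cup_mid [[206.8, 215.6]]
```

View pics/end.png

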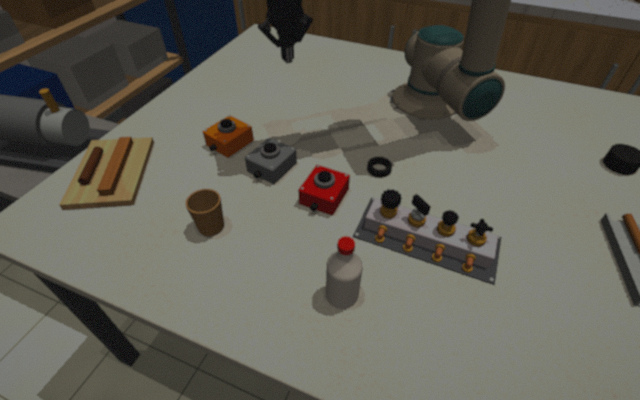

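```bash
python3 -c "
from h import *
print(sign_off())"
```

```text
the job is handed in; nothing more can be done
None
```

The bleed valve is closed and nipped up by roughly 9 degrees. The start button was then pressed fully down and let go. I handed the job in at about 14.6 s on the robot's clock.

- **Bleed valve:** I gripped the bar and turned it clockwise until the turning torque jumped from about 0.03 to 0.41 N m, which marked the seat. I then turned it on until the torque while moving was 0.60 N m, which by the given torque figures means about 9 to 10 degrees of squeeze. The gripper's own angle puts the squeeze between 8 and 12 degrees.
- **After release:** the camera showed the bar within about 1 degree of the gripper's last angle, and it stayed there in later pictures. Allowing for that, the squeeze may be nearer 8 to 9 degrees.
- **Start button (grey box):** near the bottom, force rose from 8.8 to 13.1 N over the last 0.1 mm of travel, so it was fully down. After I let go, the depth image showed it back up at its original height.
- **The rest of the bench:** the neighbouring valves look unmoved in the last pictures. The bottle, tape and cup were spotted within about 3 pixels of where they started. The robot touches nothing.

**Check that did not work:** I could not read the collar pip directly. It is too small in the images, and the network's readings of it scattered by several pixels. The squeeze therefore rests on torque and gripper angle alone.

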